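# Push the sippy cup into its corner and the bin shut

### The arm

A 6-joint arm with a two-finger parallel gripper is mounted at the origin on the work surface. World frame = base frame: x ahead of the robot, y to its left, z up, the work surface at z = 0. Lengths are in mm, angles in rad, forces in N, time in s.
With the tool pointing down it reaches from about 300 to 775 mm from the base axis. Payload 14.6 kg.
Tool frame: the origin (TCP) lies between the finger pads; the fingertips stand manip.nose_length ahead of it and the grasp point (between the pads) lies 11 mm behind it (manip.nose_length is the distance from the TCP to the fingertips, in mm); z points along the fingers, y is the line along which they close (so a half turn about z gives the same grasp; the last joint's range is limited). The gripper opens to 94 mm and grips with 3 to 60 N. Pads are 16 mm wide; open, the fingers measure 119 mm over their backs; the gripper's body (75 mm by 177 mm) begins 78 mm behind the grasp point.
Start: joints at [-1.192, 0.3, 1.521, -0, 1.321, -0.067], TCP at [237.141, -496.239, 213.446] pointing down, gripper open.
Joint ranges: [-3.03, 3.03], [-0.79, 2.21], [0.23, 2.52], [-1.04, 4.18], [0, 3.07], [-2.55, 2.55]. Speed limits (rad/s): [2.22, 2.22, 2.57, 3.14, 3.14, 3.14].

### API

Orientations are given as [roll, pitch, yaw] about the fixed x, y, z axes, in that order (R = Rz(yaw) Ry(pitch) Rx(roll)).
In Python, from cell import manip, cams, job gives the robot as it stands.
- The arm moves only by the tool jog_arm, never from a script. Its argument "commands" is a list of rows, each an object of numbers: "dx", "dy", "dz": the shift along the tool's x, y, z each as a share of 40 mm, from -1 to 1; "ax", "ay", "az": the turn, a rotation vector about the tool's x, y, z each as a share of 10 degrees, from -1 to 1; "gripper": the closure, from 0 (fully open) to 1 (shut). A call has 1 to 10 rows; each row shifts and turns the commanded pose from where the row before left it, along the tool's axes as they then stand; what a row does not reach is not made up. A row lasts 1/8 s, in which the tool goes at most 62.5 mm and 10.7 degrees, less where a joint would pass 70% of its speed; a pose out of reach is approached as far as the arm can. A call with a number of a shift or a turn outside -1 to 1 is refused whole. A call with a gripper value outside its range is refused whole. The fingers move at their own pace and stop on an object; "squeeze" is the grip in N (left out, the last holds). Time passes only in rows, so rows that do not move let the fingers close. It gives the time, the measured TCP pose, the force, the opening and the grip force at its end, in the units of the state.
- manip.read_state(): the state, without advancing time (a new reading comes with each control period).
- cams.camera(name): name is "scene" or "top"; returns a dict with "image" (420x560x3 uint8, red, green, blue), "fx", "fy", "cx", "cy" (pixels), "world_to_cam" (4x4, takes a point from world to camera coordinates). Camera axes: x right, y down, z forward; pixel columns grow to the right and rows downward; lengths in mm; the calibration is good to about 2 mm. A picture is of the moment at which its call begins. There is no depth.
- job.sign_off(): hands the job in; it is judged then, once.
The state is a dict: "clock": time; "joints": joint angles; "qd": joint speeds; "effort": joint torques, N m; "eef_pos": TCP position; "eef_rot": TCP orientation; "wrist_force": force on the tool from outside, world axes, zero at the start; "moment": the same for the moment, N m; "finger_gap": finger opening in mm; "finger_force": force on a finger pad.
Only numpy, scipy, OpenCV 4.12 (cv2) and the standard library are available. Lean on these libraries where they do the work, as an engineer would, in place of code of your own. Each camera call takes 0.05 s, during which the arm holds its last target. There are 200 camera calls.

### The job

Clear the front of the shelf so the cabinet door can close: push the green sippy cup along the shelf, standing on its base all the way and never lifted, into the corner where it rests against both the dark stop rail and the wooden side of the bin's frame, and push the white tilt-out bin fully shut. Either may come first; leave everything else where it is and end with the hand clear.

Things in the scene. Friction and masses are not known exactly. Their poses are not given: they have to be found in the camera images.
- unit: Fixed wooden frame of the tilt-out bin. Origin: centre of its underside, on the shelf. x: from its front to its back (roughly away from the robot), y: left, along the rail. 150 mm high, front edges at x = -55, back at x = +65 mm; outer faces of its side panels at y = +78 and -78 mm.
- corner (a point): Foot of the corner where the cup goes, on the shelf: the left side panel's outer face meets the front face of the dark stop rail (x = +40, y = +78 mm of the unit; axes as the unit's). The fixed rail is 20 mm high, 18 mm thick, runs from here 302 mm to the left (+y); the panel runs from here 95 mm to the front (-x).
- bin (a joint): Tilt of the white plastic bin, rad: 0 = shut against a stop (front flush with the frame's, x = -55 mm of the unit), 0.6 = furthest out to the robot. It turns about its lower front edge (z = 12 mm); a stiff hinge holds it where left, a few newtons at its top shut it. Front: flat plate 136 mm wide, 138 tall. Four empty glass jars are fixed inside, below the top edge.
- bin_lip (a point): Middle of the top edge of the bin's front plate, on the outer face (towards the robot); 138 mm from the hinge line, so 150 mm above the shelf when shut and up to 20 mm lower when tilted out.
- cup: Green sippy cup with darker green collar and closed white flip spout, standing loose. Round, straight-sided: 70 mm across up to a height of 70 mm, 68 mm across to 84 mm, spout up to 92 mm. About 0.1 to 0.2 kg. Origin: centre of its underside; z up.
- bowl: Loose stainless bowl, 120 mm across, 50 mm high. Bystander. Origin: centre of underside.
- lid: Loose aluminium lid lying flat, 100 mm across, 27 mm high with its knob. Bystander. Origin: centre of underside.
- jar: Loose glass baby jar with yellow cap, 54 mm across, 65 mm high, standing to the front left of the bin, between it and the cup. Bystander. Origin: centre of underside.
- bottle: Loose clear feeding bottle with blue cap, 56 mm across, 140 mm high, to the right of the bin. Bystander. Origin: centre of underside.
- spoon: Loose orange-handled spoon, 140 mm long, lying along its x. Bystander. Origin: near its middle, on its underside.
- tin: Loose red tin, 70 mm across, 90 mm high, behind the bin. Bystander. Origin: centre of underside.

How it is judged:
By the outcome, as a careful person would: the job done as asked, in the order asked, and still so for the second after the job is handed in, with the robot touching nothing.
It also fails if it takes over 59 s, if anything falls off the work surface, if the arm or the gripper's body presses on something with over 40 N, if the wrist force passes 120 N, or if a joint passes its speed limit or range.

## Working session

There is one attempt and no reset: what is moved stays moved. The work goes in short steps, Python scripts to look and compute and a tool call to move; the robot and the scene stay as the last step left them, time stands still between calls to the robot, and variables do not carry over. Pictures are saved under pics/ and viewed, at most 10 in all, crops included, and the job is handed in when it is done.

Besides the shell and the picture viewer there is one more tool, called as name(argument=value, ...) on one line, values as JSON. jog_arm: Moves the arm, as the interface text tells. Shift numbers are shares of 40 mm and turn numbers shares of 10 degrees, none past 1 either way. Its arguments: {"type":"object","properties":{"commands":{"type":"array"},"squeeze":{"type":"number"}},"required":["commands"]}

```bash
mkdir -p pics
cat > h.py <<'E'
import numpy as np, cv2
from cell import manip, cams, job
def ray(c,u,v):
    W=np.array(c["world_to_cam"]);R=W[:3,:3];o=-R.T@W[:3,3]
    d=R.T@np.array([(u-c["cx"])/c["fx"],(v-c["cy"])/c["fy"],1]);return o,d/np.linalg.norm(d)
def plane(c,u,v,z):
    o,d=ray(c,u,v);return o+d*(z-o[2])/d[2]
def proj(c,p):
    W=np.array(c["world_to_cam"]);q=W[:3,:3]@np.array(p,float)+W[:3,3]
    return c["fx"]*q[0]/q[2]+c["cx"],c["fy"]*q[1]/q[2]+c["cy"]
def tri(c1,p1,c2,p2):
    o1,d1=ray(c1,*p1);o2,d2=ray(c2,*p2)
    A=np.stack([d1,-d2],1);t=np.linalg.lstsq(A,o2-o1,rcond=None)[0]
    a=o1+t[0]*d1;b=o2+t[1]*d2;return (a+b)/2,np.linalg.norm(a-b)
E
python3 - <<'E'
from h import *
for n in("scene","top"):
    c=cams.camera(n);cv2.imwrite(f"pics/{n}0.png",cv2.resize(c["image"][:,:,::-1],(800,600),interpolation=cv2.INTER_CUBIC))
    W=np.array(c["world_to_cam"]);print(n,-W[:3,:3].T@W[:3,3],W[:3,:3].round(3).tolist(),c["fx"],c["cx"],c["cy"])
print(manip.nose_length, manip.read_state())
E
```

```text
scene [1496.24841813 -119.80668103  797.47338302] [[0.122, 0.993, -0.0], [0.591, -0.073, -0.804], [-0.798, 0.098, -0.595]] 505.4678798085107 284.1509875596354 212.3028156495592
top [ 449.0781031    -1.96186516 1131.87181674] [[0.013, -1.0, 0.007], [-0.991, -0.014, -0.134], [0.135, -0.006, -0.991]] 415.8413021765164 279.84048920039464 203.13607166760764
8.0 {'clock': 0.1, 'joints': array([-1.19161578e+00,  3.00432845e-01,  1.52147586e+00,  2.08841184e-05,
        1.32071760e+00, -6.65932502e-02]), 'qd': array([ 1.60259632e-03, -2.21539038e-03, -5.40939156e-04,  3.22506210e-05,
        2.53764176e-03, -7.84274347e-04]), 'effort': array([ 4.91164028e-04, -5.32642508e+01, -3.53284192e+01,  7.09400699e-02,
        2.34859425e-02, -6.32101501e-05]), 'eef_pos': array([ 237.06185574, -496.05022989,  212.95182696]), 'eef_rot': array([-3.14056264e+00, -8.89673727e-05,  4.45768571e-01]), 'wrist_force': array([-0.73324285,  0.53572864, -0.78716196]), 'moment': array([-0.06374175,  0.02410306,  0.00473297]), 'finger_force': 0.0, 'finger_gap': 94.26079321864445}
```

View pics/scene0.png

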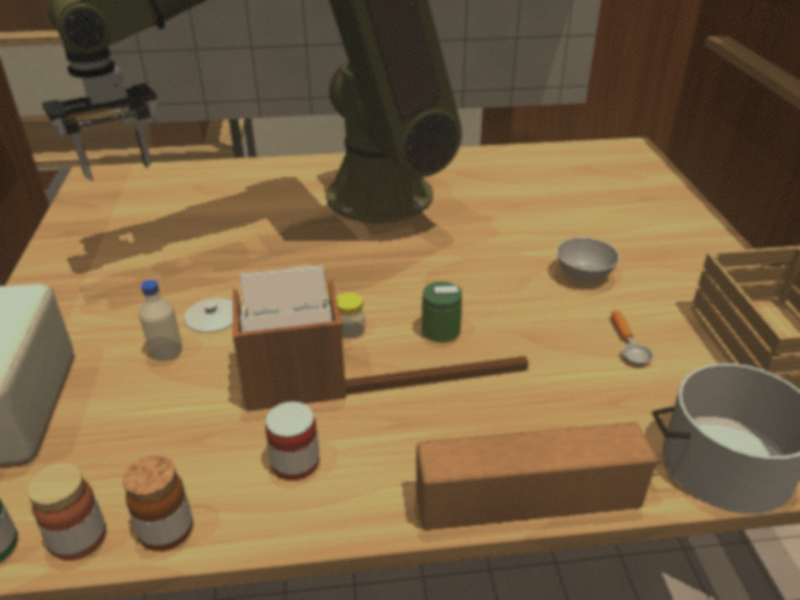

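View pics/top0.png

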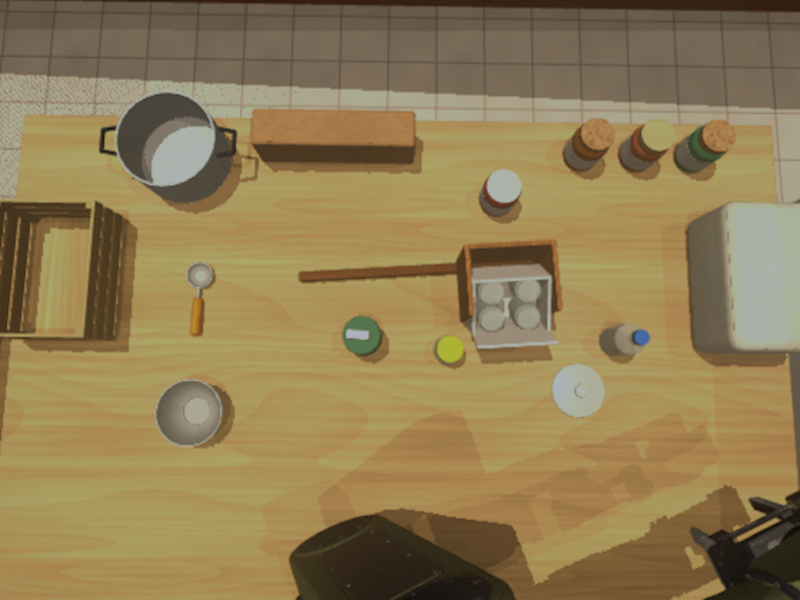

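The scene view shows the cup near (441,312), jar cap (350,303), frame (290,340) and rail to (525,365). In the top view the cup is at (362,335), the jar (450,349), the bin lip about (515,342), the frame back edge (463,245)–(555,240) and the rail (300,275)–(460,268).

Run:
```python
from h import *
T=cams.camera("top");S=cams.camera("scene")
def blobs(c,lo,hi,roi):
    h=cv2.cvtColor(c["image"],cv2.COLOR_RGB2HSV);m=cv2.inRange(h,lo,hi);k=np.zeros_like(m);x0,y0,x1,y1=roi;k[y0:y1,x0:x1]=m[y0:y1,x0:x1]
    n,l,s,ce=cv2.connectedComponentsWithStats(k);i=1+np.argmax(s[1:,4]);return s[i],ce[i],l==i
for nm,c,roi in(("top",T,(225,210,285,260)),("scene",S,(285,190,335,245))):
    s,ce,m=blobs(c,(40,60,20),(95,255,255),roi);print("cup",nm,s,ce)
for nm,c,roi in(("top",T,(295,225,335,265)),("scene",S,(225,195,265,240))):
    s,ce,m=blobs(c,(22,130,90),(34,255,255),roi);print("jar",nm,s,ce, plane(c,*ce,62))
# enlarged crops
a=T["image"][155:265,230:410];cv2.imwrite("pics/t1.png",cv2.resize(a[:,:,::-1],None,fx=4.4,fy=4.4,interpolation=cv2.INTER_CUBIC))
a=S["image"][175:295,150:310];cv2.imwrite("pics/s1.png",cv2.resize(a[:,:,::-1],None,fx=5,fy=5,interpolation=cv2.INTER_CUBIC))
```

```text
cup top [240 222  27  26 429] [253.43356643 234.57808858]
cup scene [297 198  25  40 714] [309.02941176 219.67647059]
jar top [305 234  20  20 303] [314.82178218 243.84818482] [490.29616379 -99.10955383  62.        ]
jar scene [235 204  19  15 222] [244.27477477 210.72972973] [492.1215146  -95.58342346  62.        ]
```

View pics/t1.png

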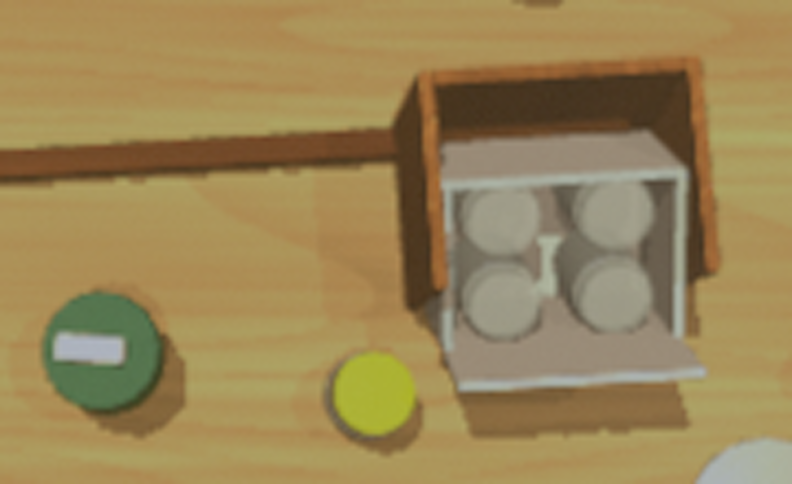

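View pics/s1.png

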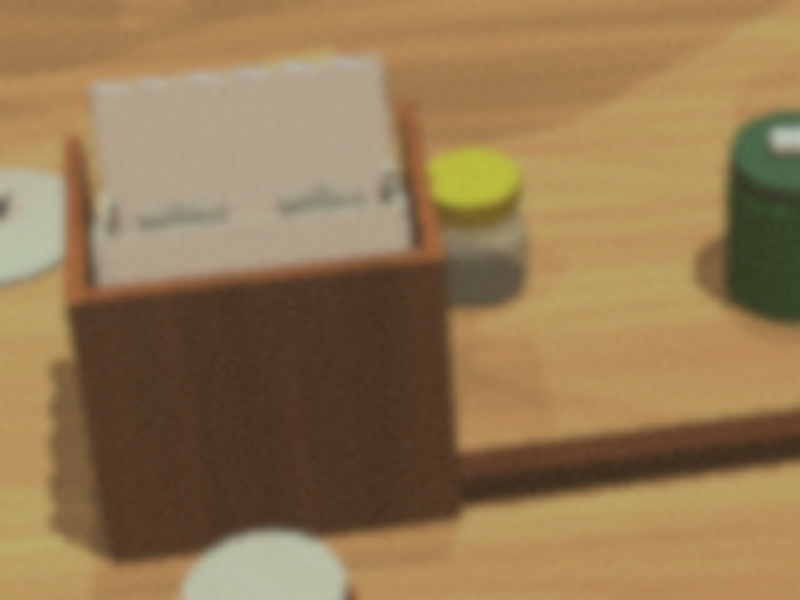

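Crop t1: frame top corners at back (420,73)/(700,57) and front (432,290)/(718,272), lip (460,388)–(705,372), rail front edge (0,180)–(395,158). Crop s1: frame back top corners (68,305)/(443,262), back bottom (118,562)/(458,515).

Run:
```python
from h import *
T=cams.camera("top");S=cams.camera("scene")
t=lambda x,y:(230+x/4.4,155+y/4.4)
s=lambda x,y:(150+x/5,175+y/5)
P={k:plane(T,*t(*p),150) for k,p in dict(BL=(420,73),BR=(700,57),FL=(432,290),FR=(718,272)).items()}
for k in P:print(k,P[k].round(1))
print("BL tri",tri(T,t(420,73),S,s(443,262)),"BR tri",tri(T,t(700,57),S,s(68,305)))
print("bot",plane(S,*s(458,515),0),plane(S,*s(118,562),0))
print("railfront",[plane(T,*t(*p),10).round(1) for p in((0,180),(395,158))])
print("lip tri L",tri(T,t(460,388),S,s(382,57)),"R",tri(T,t(705,372),S,s(90,88)))
# unit pose fit
M=np.array([(65,78),(65,-78),(-55,78),(-55,-78)],float)
Q=np.array([P[k][:2] for k in("BL","BR","FL","FR")])
R,_=cv2.estimateAffinePartial2D(M,Q);a=np.arctan2(R[1,0],R[0,0]);print("fit scale",np.hypot(R[0,0],R[1,0]),"yaw",a,"org",R[:,2])
Rr=np.array([[np.cos(a),-np.sin(a)],[np.sin(a),np.cos(a)]]);o=Q.mean(0)-Rr@M.mean(0)
print("org",o,"corner",o+Rr@[40,78]);print("res",Q-(M@Rr.T+o))
# cup: extents top circle at z~84 and scene
print("cup top@84",plane(T,240+13.3,222+12.8,80)); 
cc=plane(T,253.3,234.8,84);
# scene bottom of cup: back(+x) base point lowest pixel, sides
for u,v in((309.5,237.5),):print("scene base pt",plane(S,u,v,0))
L=plane(S,297,222,42);Rr2=plane(S,322,222,42);print("scene sides",L,Rr2)
print("cup height tri",tri(T,(253.3,234.8),S,(309.3,203)))
```

```text
BL [ 660.7 -116.4  150. ]
BR [ 671.9 -270.3  150. ]
FL [ 541.5 -122.7  150. ]
FR [ 553.4 -277.4  150. ]
BL tri (array([ 661.92064403, -115.26961502,  144.71562701]), np.float64(3.5533852915965887)) BR tri (array([ 672.74171567, -268.95313053,  145.99938451]), np.float64(4.657412066183896))
bot [ 662.7964137  -114.59542784    0.        ] [ 6.74132184e+02 -2.65259214e+02 -1.13686838e-13]
railfront [array([619.4, 127.8,  10. ]), array([ 636.7, -117.1,   10. ])]
lip tri L (array([ 489.85520608, -136.86918706,  135.75074597]), np.float64(5.3228431120194655)) R (array([ 500.13913301, -271.18573575,  136.25090125]), np.float64(3.2428436296321164))
fit scale 0.9916026466903749 yaw 0.06792781281058743 org [ 601.92402644 -197.03752827]
org [ 601.88214066 -197.04037925] corner [ 636.49559666 -116.50523994]
res [[-0.76768771 -1.62731338]
 [-0.12938709  0.17581612]
 [-0.20727756  0.23705739]
 [ 1.10435237  1.21443987]]
cup top@84 [510.27290935  58.02443265  80.        ]
scene base pt [539.52156204  60.64036657   0.        ]
scene sides [527.17664144  30.43318974  42.        ] [534.664784   91.1646115  42.       ]
cup height tri (array([510.33673429,  60.06835735,  84.47724654]), np.float64(4.634388291021846))
```

jog_arm(commands=[{"az": 0.72, "gripper": 1}, {"az": 0.72, "gripper": 1}, {"az": 0.72, "gripper": 1}, {"dx": 0.85, "dy": -0.97, "gripper": 1}, {"dx": 0.85, "dy": -0.97, "gripper": 1}, {"dx": 0.85, "dy": -0.97, "gripper": 1}, {"dx": 0.85, "dy": -0.97, "gripper": 1}, {"dx": 0.85, "dy": -0.97, "gripper": 1}, {"dx": 0.85, "dy": -0.97, "gripper": 1}, {"dx": 0.85, "dy": -0.97, "gripper": 1}], squeeze=10)

```text
schema error: expected keys dx, dy, dz, ax, ay, az, gripper
```

jog_arm(commands=[{"dx": 0, "dy": 0, "dz": 0, "ax": 0, "ay": 0, "az": 0.72, "gripper": 1}, {"dx": 0, "dy": 0, "dz": 0, "ax": 0, "ay": 0, "az": 0.72, "gripper": 1}, {"dx": 0, "dy": 0, "dz": 0, "ax": 0, "ay": 0, "az": 0.72, "gripper": 1}, {"dx": 0.85, "dy": -0.97, "dz": 0, "ax": 0, "ay": 0, "az": 0, "gripper": 1}, {"dx": 0.85, "dy": -0.97, "dz": 0, "ax": 0, "ay": 0, "az": 0, "gripper": 1}, {"dx": 0.85, "dy": -0.97, "dz": 0, "ax": 0, "ay": 0, "az": 0, "gripper": 1}, {"dx": 0.85, "dy": -0.97, "dz": 0, "ax": 0, "ay": 0, "az": 0, "gripper": 1}, {"dx": 0.85, "dy": -0.97, "dz": 0, "ax": 0, "ay": 0, "az": 0, "gripper": 1}, {"dx": 0.85, "dy": -0.97, "dz": 0, "ax": 0, "ay": 0, "az": 0, "gripper": 1}, {"dx": 0.85, "dy": -0.97, "dz": 0, "ax": 0, "ay": 0, "az": 0, "gripper": 1}], squeeze=10)

```text
clock: 1.55
eef_pos: [456.7, -207.5, 213.6]
eef_rot: [3.141, -0.0, 0.069]
wrist_force: [0.5, 0.2, 0.8]
finger_gap: 0.8
finger_force: 0.0
```

jog_arm(commands=[{"dx": 0, "dy": 0, "dz": 0.7, "ax": 0, "ay": 0, "az": 0, "gripper": 1}, {"dx": 0, "dy": 0, "dz": 0.7, "ax": 0, "ay": 0, "az": 0, "gripper": 1}, {"dx": 0, "dy": 0, "dz": 0.7, "ax": 0, "ay": 0, "az": 0, "gripper": 1}, {"dx": 0.25, "dy": 0, "dz": 0, "ax": 0, "ay": 0, "az": 0, "gripper": 1}, {"dx": 0.25, "dy": 0, "dz": 0, "ax": 0, "ay": 0, "az": 0, "gripper": 1}, {"dx": 0.25, "dy": 0, "dz": 0, "ax": 0, "ay": 0, "az": 0, "gripper": 1}, {"dx": 0.25, "dy": 0, "dz": 0, "ax": 0, "ay": 0, "az": 0, "gripper": 1}, {"dx": 0.2, "dy": 0, "dz": 0, "ax": 0, "ay": 0, "az": 0, "gripper": 1}])

```text
clock: 2.55
eef_pos: [504.5, -205.6, 129.8]
eef_rot: [3.141, -0.0, 0.069]
wrist_force: [-3.1, 0.7, 1.6]
finger_gap: 0.4
finger_force: 1.5
```

jog_arm(commands=[{"dx": 0.2, "dy": 0, "dz": 0, "ax": 0, "ay": 0, "az": 0, "gripper": 1}, {"dx": 0.2, "dy": 0, "dz": 0, "ax": 0, "ay": 0, "az": 0, "gripper": 1}, {"dx": 0.15, "dy": 0, "dz": 0, "ax": 0, "ay": 0, "az": 0, "gripper": 1}])

```text
clock: 2.92
eef_pos: [526.3, -204.0, 129.4]
eef_rot: [-3.142, -0.0, 0.069]
wrist_force: [-1.4, 0.0, 1.5]
finger_gap: 0.2
finger_force: 1.0
```

Contact is light; on to the stop.

jog_arm(commands=[{"dx": 0.12, "dy": 0, "dz": 0, "ax": 0, "ay": 0, "az": 0, "gripper": 1}, {"dx": 0.1, "dy": 0, "dz": 0, "ax": 0, "ay": 0, "az": 0, "gripper": 1}])

```text
clock: 3.18
eef_pos: [534.8, -203.5, 129.4]
eef_rot: [-3.142, 0.0, 0.069]
wrist_force: [-1.9, 0.4, 1.3]
finger_gap: 0.2
finger_force: 0.9
```

jog_arm(commands=[{"dx": 0.06, "dy": 0, "dz": 0, "ax": 0, "ay": 0, "az": 0, "gripper": 1}])

```text
clock: 3.3
eef_pos: [537.1, -203.3, 129.4]
eef_rot: [-3.142, 0.0, 0.069]
wrist_force: [-2.0, 0.3, 1.6]
finger_gap: 0.5
finger_force: 0.8
```

jog_arm(commands=[{"dx": 0.05, "dy": 0, "dz": 0, "ax": 0, "ay": 0, "az": 0, "gripper": 1}])

```text
clock: 3.42
eef_pos: [539.0, -203.2, 129.4]
eef_rot: [-3.142, 0.0, 0.069]
wrist_force: [-1.7, 0.6, 1.3]
finger_gap: 0.3
finger_force: 0.8
```

jog_arm(commands=[{"dx": 0.0, "dy": 0, "dz": 0, "ax": 0, "ay": 0, "az": 0, "gripper": 1}])

```text
clock: 3.55
eef_pos: [539.1, -203.2, 129.4]
eef_rot: [3.142, -0.0, 0.069]
wrist_force: [0.5, 0.3, 0.5]
finger_gap: 0.3
finger_force: 0.0
```

jog_arm(commands=[{"dx": 0.05, "dy": 0, "dz": 0, "ax": 0, "ay": 0, "az": 0, "gripper": 1}])

```text
clock: 3.68
eef_pos: [540.1, -203.1, 129.4]
eef_rot: [-3.141, 0.002, 0.069]
wrist_force: [-17.4, -0.4, 9.7]
finger_gap: 0.3
finger_force: 8.8
```

jog_arm(commands=[{"dx": 0.04, "dy": 0, "dz": 0, "ax": 0, "ay": 0, "az": 0, "gripper": 1}])

```text
clock: 3.8
eef_pos: [540.2, -203.1, 129.4]
eef_rot: [-3.141, 0.006, 0.069]
wrist_force: [-30.5, 0.2, 15.9]
finger_gap: 0.4
finger_force: 15.1
```

jog_arm(commands=[{"dx": 0.03, "dy": 0, "dz": 0, "ax": 0, "ay": 0, "az": 0, "gripper": 1}])

```text
clock: 3.92
eef_pos: [540.3, -203.1, 129.4]
eef_rot: [-3.14, 0.009, 0.069]
wrist_force: [-39.2, -0.3, 19.6]
finger_gap: 0.5
finger_force: 19.4
```

jog_arm(commands=[{"dx": -0.3, "dy": 0, "dz": 0, "ax": 0, "ay": 0, "az": 0, "gripper": 1}, {"dx": -0.8, "dy": 0, "dz": 0, "ax": 0, "ay": 0, "az": 0, "gripper": 1}, {"dx": -0.85, "dy": 0, "dz": 0, "ax": 0, "ay": 0, "az": 0, "gripper": 1}, {"dx": 0, "dy": -0.94, "dz": 0, "ax": 0, "ay": 0, "az": 0, "gripper": 0.53}, {"dx": 0, "dy": -0.94, "dz": 0, "ax": 0, "ay": 0, "az": 0, "gripper": 0.53}, {"dx": 0, "dy": -0.94, "dz": 0, "ax": 0, "ay": 0, "az": 0, "gripper": 0.53}, {"dx": 0, "dy": -0.94, "dz": 0, "ax": 0, "ay": 0, "az": 0, "gripper": 0.53}, {"dx": 0, "dy": -0.94, "dz": 0, "ax": 0, "ay": 0, "az": 0, "gripper": 0.53}, {"dx": 0, "dy": -0.94, "dz": 0, "ax": 0, "ay": 0, "az": 0, "gripper": 0.53}, {"dx": -0.5, "dy": -0.94, "dz": 0, "ax": 0, "ay": 0, "az": 0, "gripper": 0.53}])

```text
clock: 5.18
eef_pos: [427.9, 54.2, 129.5]
eef_rot: [-3.141, -0.001, 0.069]
wrist_force: [-0.4, -0.3, -0.4]
finger_gap: 44.1
finger_force: 0.0
```

jog_arm(commands=[{"dx": 0, "dy": 0, "dz": 0.78, "ax": 0, "ay": 0, "az": 0, "gripper": 0.53}, {"dx": 0, "dy": 0, "dz": 0.78, "ax": 0, "ay": 0, "az": 0, "gripper": 0.53}, {"dx": 0, "dy": 0, "dz": 0.77, "ax": 0, "ay": 0, "az": 0, "gripper": 0.53}, {"dx": 0.5, "dy": 0, "dz": 0, "ax": 0, "ay": 0, "az": 0, "gripper": 0.53}, {"dx": 0.25, "dy": 0, "dz": 0, "ax": 0, "ay": 0, "az": 0, "gripper": 0.53}, {"dx": 0.15, "dy": 0, "dz": 0, "ax": 0, "ay": 0, "az": 0, "gripper": 0.53}, {"dx": 0.15, "dy": 0, "dz": 0, "ax": 0, "ay": 0, "az": 0, "gripper": 0.53}, {"dx": 0.15, "dy": 0, "dz": 0, "ax": 0, "ay": 0, "az": 0, "gripper": 0.53}, {"dx": 0.15, "dy": 0, "dz": 0, "ax": 0, "ay": 0, "az": 0, "gripper": 0.53}])

```text
clock: 6.3
eef_pos: [481.9, 56.7, 36.3]
eef_rot: [-3.142, 0.0, 0.069]
wrist_force: [-1.3, 0.1, 0.3]
finger_gap: 44.1
finger_force: 0.5
```

Run:
```python
from h import *
T=cams.camera("top");S=cams.camera("scene")
a=cv2.resize(T["image"][130:280,215:415],(800,600),interpolation=cv2.INTER_CUBIC);cv2.imwrite("pics/t2.png",a[:,:,::-1])
```

```text
(no output)
```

View pics/t2.png

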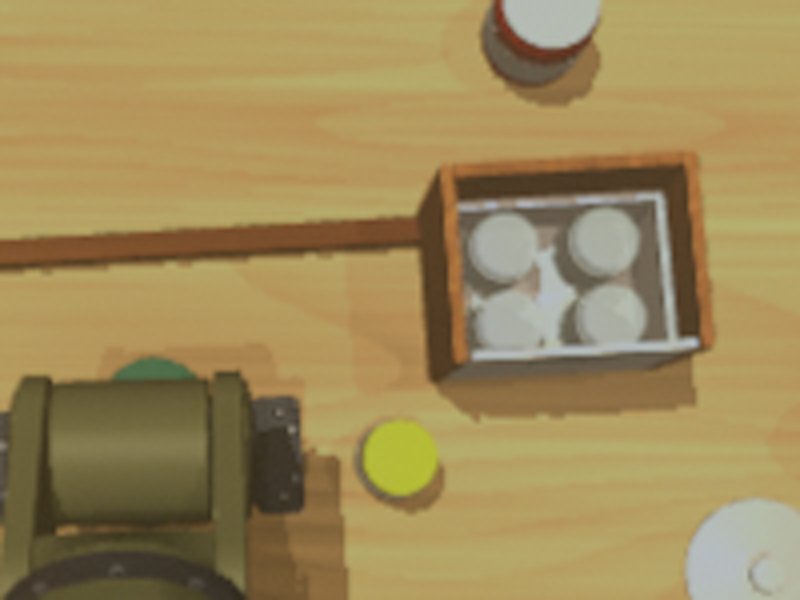

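The picture shows the bin shut flush with the frame front (470,355)–(700,342), the jar at (400,458) unmoved, and the cup (155,370) just in touch with the fingers.

jog_arm(commands=[{"dx": 0.15, "dy": 0, "dz": 0, "ax": 0, "ay": 0, "az": 0, "gripper": 0.53}, {"dx": 0.15, "dy": 0, "dz": 0, "ax": 0, "ay": 0, "az": 0, "gripper": 0.53}, {"dx": 0.15, "dy": 0, "dz": 0, "ax": 0, "ay": 0, "az": 0, "gripper": 0.53}, {"dx": 0.15, "dy": 0, "dz": 0, "ax": 0, "ay": 0, "az": 0, "gripper": 0.53}, {"dx": 0.15, "dy": 0, "dz": 0, "ax": 0, "ay": 0, "az": 0, "gripper": 0.53}, {"dx": 0.15, "dy": 0, "dz": 0, "ax": 0, "ay": 0, "az": 0, "gripper": 0.53}, {"dx": 0.15, "dy": 0, "dz": 0, "ax": 0, "ay": 0, "az": 0, "gripper": 0.53}, {"dx": 0.15, "dy": 0, "dz": 0, "ax": 0, "ay": 0, "az": 0, "gripper": 0.53}, {"dx": 0.15, "dy": 0, "dz": 0, "ax": 0, "ay": 0, "az": 0, "gripper": 0.53}, {"dx": 0.15, "dy": 0, "dz": 0, "ax": 0, "ay": 0, "az": 0, "gripper": 0.53}])

```text
clock: 7.65
eef_pos: [542.0, 60.9, 36.2]
eef_rot: [-3.142, 0.0, 0.069]
wrist_force: [0.1, 0.2, -0.6]
finger_gap: 44.1
finger_force: 0.3
```

jog_arm(commands=[{"dx": 0.1, "dy": 0, "dz": 0, "ax": 0, "ay": 0, "az": 0, "gripper": 0.53}])

```text
clock: 7.78
eef_pos: [545.9, 61.1, 36.2]
eef_rot: [3.142, -0.0, 0.069]
wrist_force: [-0.8, -0.2, -0.6]
finger_gap: 44.1
finger_force: 0.3
```

jog_arm(commands=[{"dx": 0.07, "dy": 0, "dz": 0, "ax": 0, "ay": 0, "az": 0, "gripper": 0.53}])

```text
clock: 7.9
eef_pos: [548.5, 61.3, 36.2]
eef_rot: [-3.142, 0.0, 0.069]
wrist_force: [-0.4, 0.4, -0.4]
finger_gap: 44.2
finger_force: 0.3
```

jog_arm(commands=[{"dx": 0.06, "dy": 0, "dz": 0, "ax": 0, "ay": 0, "az": 0, "gripper": 0.53}])

```text
clock: 8.02
eef_pos: [550.9, 61.4, 36.3]
eef_rot: [-3.142, 0.0, 0.069]
wrist_force: [-0.3, 0.5, 0.0]
finger_gap: 44.1
finger_force: 0.3
```

jog_arm(commands=[{"dx": 0.05, "dy": 0, "dz": 0, "ax": 0, "ay": 0, "az": 0, "gripper": 0.53}])

```text
clock: 8.15
eef_pos: [552.8, 61.6, 36.3]
eef_rot: [-3.142, 0.0, 0.069]
wrist_force: [-0.5, -0.7, -0.6]
finger_gap: 44.5
finger_force: 0.3
```

Run:
```python
from h import *
S=cams.camera("scene")
a=cv2.resize(S["image"][150:300,200:400],(800,600),interpolation=cv2.INTER_CUBIC);cv2.imwrite("pics/s2.png",a[:,:,::-1])
```

```text
(no output)
```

View pics/s2.png

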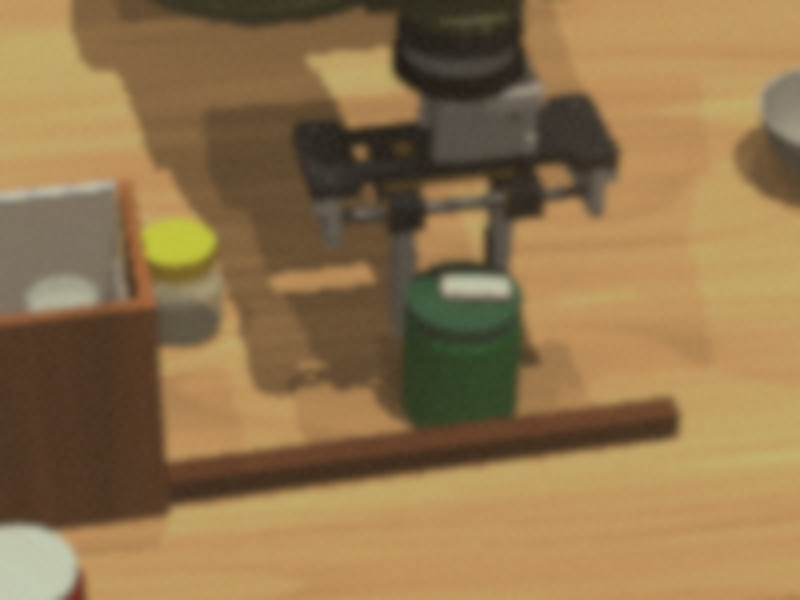

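The cup stands upright at (462,350), almost at the rail, with both fingers behind it.

jog_arm(commands=[{"dx": 0.05, "dy": 0, "dz": 0, "ax": 0, "ay": 0, "az": 0, "gripper": 0.53}])

```text
clock: 8.32
eef_pos: [554.7, 61.7, 36.3]
eef_rot: [-3.142, 0.0, 0.069]
wrist_force: [-0.8, 0.3, 0.3]
finger_gap: 43.9
finger_force: 0.3
```

jog_arm(commands=[{"dx": 0.04, "dy": 0, "dz": 0, "ax": 0, "ay": 0, "az": 0, "gripper": 0.53}])

```text
clock: 8.45
eef_pos: [556.2, 61.8, 36.2]
eef_rot: [3.142, 0.001, 0.069]
wrist_force: [-8.2, 0.4, 4.4]
finger_gap: 44.5
finger_force: 3.9
```

jog_arm(commands=[{"dx": 0.03, "dy": 0, "dz": 0, "ax": 0, "ay": 0, "az": 0, "gripper": 0.53}])

```text
clock: 8.57
eef_pos: [556.4, 61.8, 36.1]
eef_rot: [3.142, 0.003, 0.069]
wrist_force: [-15.2, -1.1, 9.6]
finger_gap: 44.1
finger_force: 7.7
```

jog_arm(commands=[{"dx": -0.2, "dy": 0, "dz": 0, "ax": 0, "ay": 0, "az": 0, "gripper": 0.53}, {"dx": -0.6, "dy": 0, "dz": 0, "ax": 0, "ay": 0, "az": 0, "gripper": 0.53}, {"dx": -0.7, "dy": 0, "dz": 0, "ax": 0, "ay": 0, "az": 0, "gripper": 0.53}, {"dx": 0, "dy": 0, "dz": -1, "ax": 0, "ay": 0, "az": 0, "gripper": 0.53}, {"dx": 0, "dy": 0, "dz": -1, "ax": 0, "ay": 0, "az": 0, "gripper": 0.53}, {"dx": 0, "dy": -0.9, "dz": -0.8, "ax": 0, "ay": 0, "az": 0, "gripper": 0.53}, {"dx": 0, "dy": -0.9, "dz": 0, "ax": 0, "ay": 0, "az": 0, "gripper": 0.53}, {"dx": 0, "dy": 0, "dz": 0, "ax": 0, "ay": 0, "az": -1, "gripper": 0.53}, {"dx": 0, "dy": 0, "dz": 0, "ax": 0, "ay": 0, "az": -1, "gripper": 0.53}, {"dx": 0, "dy": 0, "dz": 0, "ax": 0, "ay": 0, "az": -1, "gripper": 0.53}])

```text
clock: 9.82
eef_pos: [492.6, 129.7, 148.3]
eef_rot: [3.141, -0.001, 0.598]
wrist_force: [0.5, -0.1, -0.2]
finger_gap: 44.0
finger_force: 0.0
```

jog_arm(commands=[{"dx": 0, "dy": 0, "dz": 0, "ax": 0, "ay": 0, "az": -1, "gripper": 0.53}, {"dx": 0, "dy": 0, "dz": 0, "ax": 0, "ay": 0, "az": -1, "gripper": 0.53}, {"dx": 0, "dy": 0, "dz": 0, "ax": 0, "ay": 0, "az": -1, "gripper": 0.53}, {"dx": 0, "dy": 0, "dz": 0, "ax": 0, "ay": 0, "az": -1, "gripper": 0.53}, {"dx": 0, "dy": 0, "dz": 0, "ax": 0, "ay": 0, "az": -1, "gripper": 0.53}, {"dx": 0, "dy": 0, "dz": 0, "ax": 0, "ay": 0, "az": -1, "gripper": 0.53}])

```text
clock: 10.58
eef_pos: [492.7, 129.6, 148.3]
eef_rot: [3.141, -0.0, 1.645]
wrist_force: [0.2, -1.1, 0.3]
finger_gap: 44.5
finger_force: 0.0
```

Run:
```python
from h import *
T=cams.camera("top");S=cams.camera("scene");print(manip.read_state()["joints"])
for nm,c,r in(("top",T,(215,180,300,260)),("scene",S,(285,190,345,270))):
    h=cv2.cvtColor(c["image"],cv2.COLOR_RGB2HSV);m=cv2.inRange(h,(40,60,20),(95,255,255));k=np.zeros_like(m);k[r[1]:r[3],r[0]:r[2]]=m[r[1]:r[3],r[0]:r[2]]
    n,l,s,ce=cv2.connectedComponentsWithStats(k);i=1+np.argmax(s[1:,4]);b=s[i];print(nm,b)
    if nm=="top":print(plane(c,b[0]+b[2]/2-.2,b[1]+b[3]/2-.2,80))
```

```text
[1.85347328e-01 2.75275134e-01 1.71216534e+00 2.28579275e-05
 1.15362168e+00 1.14186785e-01]
top [240 191  26  26 433]
[589.22778125  61.01613817  80.        ]
scene [302 216  28  39 778]
```

jog_arm(commands=[{"dx": 0, "dy": 0.77, "dz": 0, "ax": 0, "ay": 0, "az": 0, "gripper": 0.53}, {"dx": 0, "dy": 0.77, "dz": 0, "ax": 0, "ay": 0, "az": 0, "gripper": 0.53}, {"dx": 0, "dy": 0.77, "dz": 0, "ax": 0, "ay": 0, "az": 0, "gripper": 0.53}, {"dx": 0, "dy": 0, "dz": 0.93, "ax": 0, "ay": 0, "az": 0, "gripper": 0.53}, {"dx": 0, "dy": 0, "dz": 0.93, "ax": 0, "ay": 0, "az": 0, "gripper": 0.53}, {"dx": 0, "dy": 0, "dz": 0.93, "ax": 0, "ay": 0, "az": 0, "gripper": 0.53}, {"dx": -0.5, "dy": 0, "dz": 0, "ax": 0, "ay": 0, "az": 0, "gripper": 0.53}, {"dx": -0.2, "dy": 0, "dz": 0, "ax": 0, "ay": 0, "az": 0, "gripper": 0.53}, {"dx": -0.15, "dy": 0, "dz": 0, "ax": 0, "ay": 0, "az": 0, "gripper": 0.53}])

```text
clock: 11.8
eef_pos: [588.2, 101.2, 38.5]
eef_rot: [3.139, -0.0, 1.638]
wrist_force: [-0.0, -0.3, -0.2]
finger_gap: 44.2
finger_force: 0.0
```

jog_arm(commands=[{"dx": -0.15, "dy": 0, "dz": 0, "ax": 0, "ay": 0, "az": 0, "gripper": 0.53}, {"dx": -0.15, "dy": 0, "dz": 0, "ax": 0, "ay": 0, "az": 0, "gripper": 0.53}, {"dx": -0.15, "dy": 0, "dz": 0, "ax": 0, "ay": 0, "az": 0, "gripper": 0.53}])

```text
clock: 12.18
eef_pos: [588.6, 83.9, 36.9]
eef_rot: [3.141, -0.0, 1.64]
wrist_force: [-0.3, 1.3, 1.0]
finger_gap: 44.2
finger_force: 1.0
```

Run:
```python
from h import *
S=cams.camera("scene")
a=cv2.resize(S["image"][150:300,200:400],(800,600),interpolation=cv2.INTER_CUBIC);cv2.imwrite("pics/s3.png",a[:,:,::-1])
```

```text
(no output)
```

View pics/s3.png

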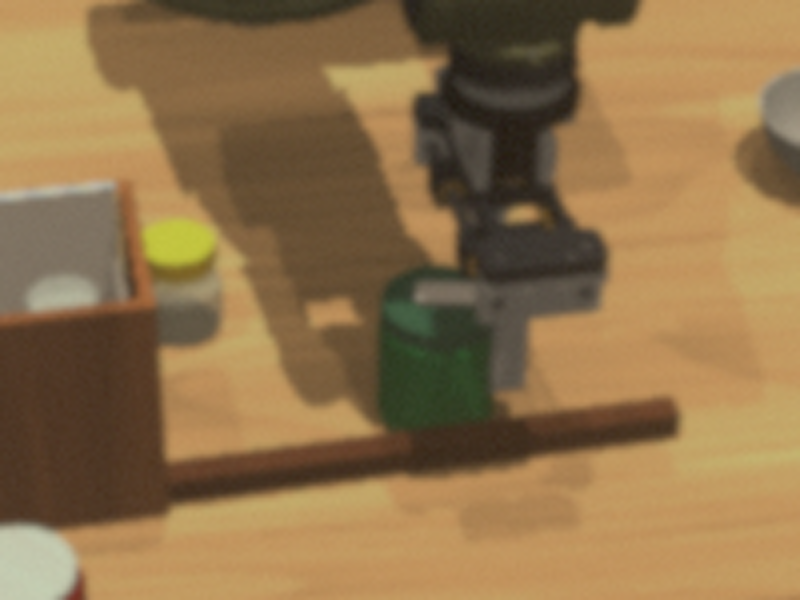

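The cup at (435,350) is upright, being pushed along the rail by both fingers.

jog_arm(commands=[{"dx": -0.15, "dy": 0, "dz": 0, "ax": 0, "ay": 0, "az": 0, "gripper": 0.53}, {"dx": -0.15, "dy": 0, "dz": 0, "ax": 0, "ay": 0, "az": 0, "gripper": 0.53}, {"dx": -0.15, "dy": 0, "dz": 0, "ax": 0, "ay": 0, "az": 0, "gripper": 0.53}, {"dx": -0.15, "dy": 0, "dz": 0, "ax": 0, "ay": 0, "az": 0, "gripper": 0.53}, {"dx": -0.15, "dy": 0, "dz": 0, "ax": 0, "ay": 0, "az": 0, "gripper": 0.53}, {"dx": -0.15, "dy": 0, "dz": 0, "ax": 0, "ay": 0, "az": 0, "gripper": 0.53}, {"dx": -0.15, "dy": 0, "dz": 0, "ax": 0, "ay": 0, "az": 0, "gripper": 0.53}, {"dx": -0.15, "dy": 0, "dz": 0, "ax": 0, "ay": 0, "az": 0, "gripper": 0.53}, {"dx": -0.15, "dy": 0, "dz": 0, "ax": 0, "ay": 0, "az": 0, "gripper": 0.53}])

```text
clock: 13.35
eef_pos: [592.2, 29.8, 36.7]
eef_rot: [3.142, 0.0, 1.64]
wrist_force: [-1.1, 1.3, 0.3]
finger_gap: 44.7
finger_force: 0.8
```

jog_arm(commands=[{"dx": -0.15, "dy": 0, "dz": 0, "ax": 0, "ay": 0, "az": 0, "gripper": 0.53}, {"dx": -0.15, "dy": 0, "dz": 0, "ax": 0, "ay": 0, "az": 0, "gripper": 0.53}, {"dx": -0.15, "dy": 0, "dz": 0, "ax": 0, "ay": 0, "az": 0, "gripper": 0.53}, {"dx": -0.15, "dy": 0, "dz": 0, "ax": 0, "ay": 0, "az": 0, "gripper": 0.53}, {"dx": -0.15, "dy": 0, "dz": 0, "ax": 0, "ay": 0, "az": 0, "gripper": 0.53}, {"dx": -0.15, "dy": 0, "dz": 0, "ax": 0, "ay": 0, "az": 0, "gripper": 0.53}, {"dx": -0.15, "dy": 0, "dz": 0, "ax": 0, "ay": 0, "az": 0, "gripper": 0.53}, {"dx": -0.15, "dy": 0, "dz": 0, "ax": 0, "ay": 0, "az": 0, "gripper": 0.53}, {"dx": -0.15, "dy": 0, "dz": 0, "ax": 0, "ay": 0, "az": 0, "gripper": 0.53}, {"dx": -0.15, "dy": 0, "dz": 0, "ax": 0, "ay": 0, "az": 0, "gripper": 0.53}])

```text
clock: 14.6
eef_pos: [596.3, -30.0, 36.6]
eef_rot: [3.142, -0.0, 1.64]
wrist_force: [-0.9, 1.2, 1.2]
finger_gap: 44.4
finger_force: 0.8
```

jog_arm(commands=[{"dx": -0.1, "dy": 0, "dz": 0, "ax": 0, "ay": 0, "az": 0, "gripper": 0.53}, {"dx": -0.1, "dy": 0, "dz": 0, "ax": 0, "ay": 0, "az": 0, "gripper": 0.53}])

```text
clock: 14.85
eef_pos: [596.9, -37.8, 36.6]
eef_rot: [-3.142, -0.0, 1.64]
wrist_force: [-0.4, 1.0, 1.2]
finger_gap: 44.3
finger_force: 0.8
```

jog_arm(commands=[{"dx": -0.08, "dy": 0, "dz": 0, "ax": 0, "ay": 0, "az": 0, "gripper": 0.53}, {"dx": -0.06, "dy": 0, "dz": 0, "ax": 0, "ay": 0, "az": 0, "gripper": 0.53}])

```text
clock: 15.1
eef_pos: [597.3, -43.4, 36.7]
eef_rot: [3.142, -0.0, 1.64]
wrist_force: [0.3, 0.8, 1.1]
finger_gap: 44.4
finger_force: 0.8
```

jog_arm(commands=[{"dx": -0.05, "dy": 0, "dz": 0, "ax": 0, "ay": 0, "az": 0, "gripper": 0.53}])

```text
clock: 15.22
eef_pos: [597.4, -45.3, 36.6]
eef_rot: [-3.142, -0.0, 1.64]
wrist_force: [0.8, 1.2, 1.4]
finger_gap: 44.1
finger_force: 0.8
```

jog_arm(commands=[{"dx": -0.04, "dy": 0, "dz": 0, "ax": 0, "ay": 0, "az": 0, "gripper": 0.53}])

```text
clock: 15.35
eef_pos: [597.5, -46.9, 36.6]
eef_rot: [-3.142, 0.0, 1.64]
wrist_force: [-0.3, 1.9, 0.6]
finger_gap: 44.0
finger_force: 0.8
```

jog_arm(commands=[{"dx": -0.04, "dy": 0, "dz": 0, "ax": 0, "ay": 0, "az": 0, "gripper": 0.53}])

```text
clock: 15.48
eef_pos: [597.6, -48.2, 36.6]
eef_rot: [-3.142, -0.0, 1.64]
wrist_force: [-1.3, 9.7, 2.2]
finger_gap: 43.8
finger_force: 4.2
```

jog_arm(commands=[{"dx": 0, "dy": 0.04, "dz": 0, "ax": 0, "ay": 0, "az": 0, "gripper": 0.53}])

```text
clock: 15.6
eef_pos: [598.7, -47.8, 36.5]
eef_rot: [-3.14, -0.001, 1.639]
wrist_force: [-5.7, 7.0, 4.3]
finger_gap: 43.9
finger_force: 4.1
```

jog_arm(commands=[{"dx": -0.01, "dy": 0.04, "dz": 0, "ax": 0, "ay": 0, "az": 0, "gripper": 0.53}])

```text
clock: 15.72
eef_pos: [599.9, -47.4, 36.5]
eef_rot: [-3.139, -0.002, 1.639]
wrist_force: [-9.2, 11.8, 6.7]
finger_gap: 44.1
finger_force: 7.7
```

Run:
```python
from h import *
S=cams.camera("scene")
a=cv2.resize(S["image"][170:290,190:350],(800,600),interpolation=cv2.INTER_CUBIC);cv2.imwrite("pics/s4.png",a[:,:,::-1])
```

```text
(no output)
```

View pics/s4.png

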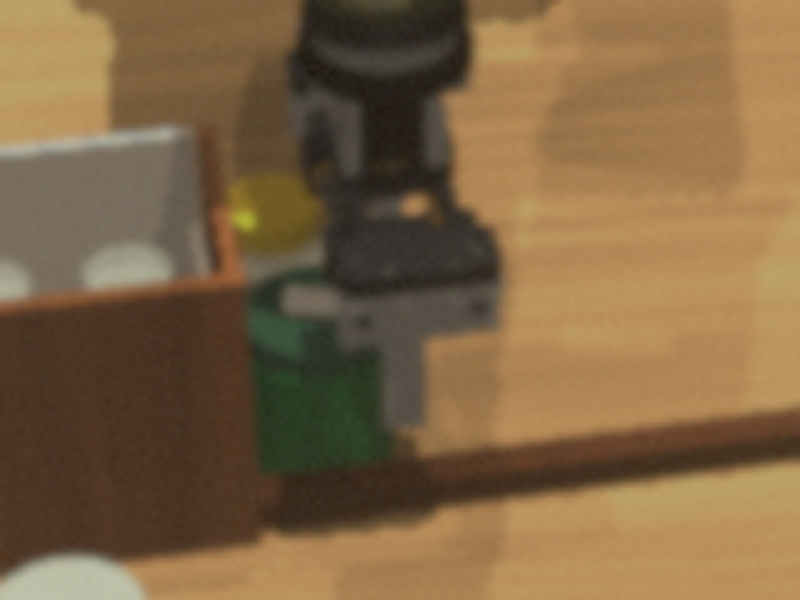

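The cup at (320,385) stands upright, touching the panel (255,400) and the rail (330,470), with reaction force along both. Now I'll back off.

jog_arm(commands=[{"dx": 0.1, "dy": 0, "dz": 0, "ax": 0, "ay": 0, "az": 0, "gripper": 0.53}, {"dx": 0.3, "dy": 0, "dz": 0, "ax": 0, "ay": 0, "az": 0, "gripper": 0.53}, {"dx": 0.8, "dy": 0, "dz": 0, "ax": 0, "ay": 0, "az": 0, "gripper": 0.53}, {"dx": 0.9, "dy": 0, "dz": 0, "ax": 0, "ay": 0, "az": 0, "gripper": 0.53}, {"dx": 0, "dy": 0, "dz": -1, "ax": 0, "ay": 0, "az": 0, "gripper": 0.53}, {"dx": 0, "dy": 0, "dz": -1, "ax": 0, "ay": 0, "az": 0, "gripper": 0.53}, {"dx": 0.9, "dy": -0.9, "dz": -1, "ax": 0, "ay": 0, "az": 0, "gripper": 0.53}, {"dx": 0.9, "dy": -0.9, "dz": -0.5, "ax": 0, "ay": 0, "az": 0, "gripper": 0.53}, {"dx": 0.9, "dy": -0.9, "dz": 0, "ax": 0, "ay": 0, "az": 0, "gripper": 0.53}, {"dx": 0, "dy": 0, "dz": 0, "ax": 0, "ay": 0, "az": 0, "gripper": 0.53}])

```text
clock: 17.02
eef_pos: [479.5, 136.4, 175.9]
eef_rot: [3.141, -0.0, 1.643]
wrist_force: [0.2, -0.6, -0.2]
finger_gap: 44.0
finger_force: 0.0
```

Run:
```python
from h import *
T=cams.camera("top");S=cams.camera("scene")
def mask(c,lo,hi,r):
    h=cv2.cvtColor(c["image"],cv2.COLOR_RGB2HSV);m=cv2.inRange(h,lo,hi);k=np.zeros_like(m);k[r[1]:r[3],r[0]:r[2]]=m[r[1]:r[3],r[0]:r[2]]
    n,l,s,ce=cv2.connectedComponentsWithStats(k);i=1+np.argmax(s[1:,4]);return s[i],ce[i]
b,ce=mask(T,(40,60,20),(95,255,255),(270,180,345,230));p=plane(T,b[0]+b[2]/2-.2,b[1]+b[3]/2-.2,80);print(b,p)
a=.07;R=np.array([[np.cos(a),np.sin(a)],[-np.sin(a),np.cos(a)]]);print("rel corner",R@(p[:2]-[636.5,-115.5]))
print(mask(T,(22,130,90),(34,255,255),(295,225,335,265)))
t=cv2.resize(T["image"][150:255,250:390],(800,600),interpolation=cv2.INTER_CUBIC);s=cv2.resize(S["image"][170:290,150:310],(800,600),interpolation=cv2.INTER_CUBIC)
cv2.imwrite("pics/f.png",cv2.resize(np.hstack([t,s]),(800,300))[:,:,::-1])
```

```text
[296 188  27  27 449] [597.71632673 -83.15607089  80.        ]
rel corner [-36.42646557  34.97735937]
(array([305, 234,  20,  20, 299], dtype=int32), array([314.79598662, 243.84615385]))
```

View pics/f.png

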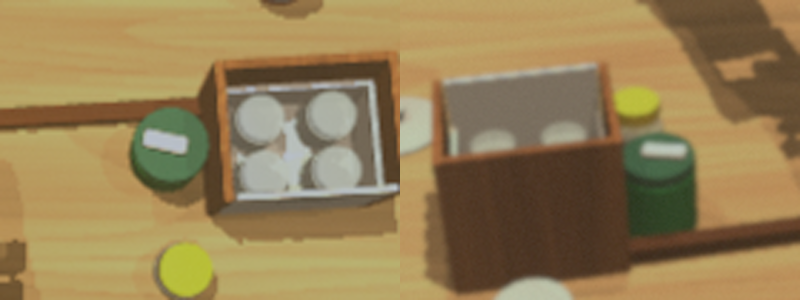

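The cup measures 35.0 mm from the panel but 36.4 mm from the rail, so the rail contact isn't certain. The bin is shut and the jar hasn't moved. I'll add one gentle push towards the rail with the closed fingers.

jog_arm(commands=[{"dx": -0.85, "dy": 0.15, "dz": 0, "ax": 0, "ay": 0, "az": 0, "gripper": 1}, {"dx": -0.85, "dy": 0.15, "dz": 0, "ax": 0, "ay": 0, "az": 0, "gripper": 1}, {"dx": -0.85, "dy": 0.15, "dz": 0, "ax": 0, "ay": 0, "az": 0, "gripper": 1}, {"dx": -0.85, "dy": 0.15, "dz": 0, "ax": 0, "ay": 0, "az": 0, "gripper": 1}, {"dx": -0.85, "dy": 0.15, "dz": 0, "ax": 0, "ay": 0, "az": 0, "gripper": 1}, {"dx": -0.85, "dy": 0.15, "dz": 0, "ax": 0, "ay": 0, "az": 0, "gripper": 1}, {"dx": 0, "dy": 0, "dz": 0, "ax": 0, "ay": 0, "az": 0, "gripper": 1}])

```text
clock: 18.0
eef_pos: [531.7, -69.3, 174.6]
eef_rot: [-3.141, 0.0, 1.636]
wrist_force: [0.5, -0.7, -0.4]
finger_gap: 0.3
finger_force: 0.0
```

jog_arm(commands=[{"dx": 0, "dy": 0, "dz": 0.86, "ax": 0, "ay": 0, "az": 0, "gripper": 1}, {"dx": 0, "dy": 0, "dz": 0.86, "ax": 0, "ay": 0, "az": 0, "gripper": 1}, {"dx": 0, "dy": 0, "dz": 0.86, "ax": 0, "ay": 0, "az": 0, "gripper": 1}, {"dx": 0, "dy": 0, "dz": 0.86, "ax": 0, "ay": 0, "az": 0, "gripper": 1}, {"dx": 0, "dy": 0.25, "dz": 0, "ax": 0, "ay": 0, "az": 0, "gripper": 1}, {"dx": 0, "dy": 0.06, "dz": 0, "ax": 0, "ay": 0, "az": 0, "gripper": 1}])

```text
clock: 18.75
eef_pos: [545.0, -65.8, 38.9]
eef_rot: [3.14, 0.0, 1.64]
wrist_force: [0.6, -0.1, 1.3]
finger_gap: 0.3
finger_force: 0.0
```

jog_arm(commands=[{"dx": 0, "dy": 0.06, "dz": 0, "ax": 0, "ay": 0, "az": 0, "gripper": 1}])

```text
clock: 18.88
eef_pos: [546.9, -65.7, 39.1]
eef_rot: [3.14, 0.001, 1.64]
wrist_force: [0.7, 0.2, -0.1]
finger_gap: 0.9
finger_force: 0.0
```

jog_arm(commands=[{"dx": 0, "dy": 0.06, "dz": 0, "ax": 0, "ay": 0, "az": 0, "gripper": 1}])

```text
clock: 19.0
eef_pos: [548.9, -65.5, 38.6]
eef_rot: [3.14, 0.0, 1.64]
wrist_force: [0.5, 0.6, 0.8]
finger_gap: -0.0
finger_force: 0.0
```

jog_arm(commands=[{"dx": 0, "dy": 0.05, "dz": 0, "ax": 0, "ay": 0, "az": 0, "gripper": 1}])

```text
clock: 19.12
eef_pos: [550.6, -65.4, 38.1]
eef_rot: [3.141, 0.0, 1.64]
wrist_force: [0.3, -0.6, -1.1]
finger_gap: 0.4
finger_force: 0.0
```

jog_arm(commands=[{"dx": 0, "dy": 0.05, "dz": 0, "ax": 0, "ay": 0, "az": 0, "gripper": 1}])

```text
clock: 19.25
eef_pos: [552.5, -65.2, 37.8]
eef_rot: [3.141, 0.0, 1.64]
wrist_force: [-0.6, -0.3, 0.0]
finger_gap: 0.5
finger_force: 0.0
```

jog_arm(commands=[{"dx": 0, "dy": 0.04, "dz": 0, "ax": 0, "ay": 0, "az": 0, "gripper": 1}])

```text
clock: 19.38
eef_pos: [554.0, -65.1, 37.7]
eef_rot: [-3.142, 0.0, 1.64]
wrist_force: [0.1, -0.2, -0.2]
finger_gap: 0.5
finger_force: 0.0
```

jog_arm(commands=[{"dx": 0, "dy": 0.04, "dz": 0, "ax": 0, "ay": 0, "az": 0, "gripper": 1}])

```text
clock: 19.5
eef_pos: [554.8, -64.9, 37.6]
eef_rot: [-3.14, -0.0, 1.639]
wrist_force: [-12.5, 0.7, 8.8]
finger_gap: 0.8
finger_force: 6.3
```

Immediate firm resistance: the cup is against the rail. Retreating.

jog_arm(commands=[{"dx": 0, "dy": -0.2, "dz": 0, "ax": 0, "ay": 0, "az": 0, "gripper": 1}, {"dx": 0, "dy": -0.35, "dz": 0, "ax": 0, "ay": 0, "az": 0, "gripper": 1}, {"dx": 0, "dy": 0, "dz": -0.9, "ax": 0, "ay": 0, "az": 0, "gripper": 1}, {"dx": 0, "dy": 0, "dz": -0.9, "ax": 0, "ay": 0, "az": 0, "gripper": 1}, {"dx": 0, "dy": 0, "dz": -0.9, "ax": 0, "ay": 0, "az": 0, "gripper": 1}, {"dx": 0, "dy": 0, "dz": -0.9, "ax": 0, "ay": 0, "az": 0, "gripper": 1}, {"dx": 0.9, "dy": -0.3, "dz": 0, "ax": 0, "ay": 0, "az": 0, "gripper": 1}, {"dx": 0.9, "dy": -0.3, "dz": 0, "ax": 0, "ay": 0, "az": 0, "gripper": 1}, {"dx": 0.9, "dy": -0.3, "dz": 0, "ax": 0, "ay": 0, "az": 0, "gripper": 1}, {"dx": 0.9, "dy": 0, "dz": 0, "ax": 0, "ay": 0, "az": 0, "gripper": 1}])

```text
clock: 20.75
eef_pos: [486.8, 75.6, 181.8]
eef_rot: [3.141, -0.0, 1.639]
wrist_force: [0.4, -0.2, -0.3]
finger_gap: 0.5
finger_force: 0.0
```

jog_arm(commands=[{"dx": 0, "dy": 0, "dz": 0, "ax": 0, "ay": 0, "az": 0, "gripper": 1}, {"dx": 0, "dy": 0, "dz": 0, "ax": 0, "ay": 0, "az": 0, "gripper": 1}])

```text
clock: 21.0
eef_pos: [487.6, 74.2, 181.6]
eef_rot: [3.142, 0.0, 1.64]
wrist_force: [0.8, -0.8, 0.2]
finger_gap: 0.3
finger_force: 0.0
```

Run:
```python
from h import *
T=cams.camera("top")
def mask(lo,hi,r):
    h=cv2.cvtColor(T["image"],cv2.COLOR_RGB2HSV);m=cv2.inRange(h,lo,hi);k=np.zeros_like(m);k[r[1]:r[3],r[0]:r[2]]=m[r[1]:r[3],r[0]:r[2]]
    n,l,s,ce=cv2.connectedComponentsWithStats(k);i=1+np.argmax(s[1:,4]);return s[i],ce[i]
print(mask((40,60,20),(95,255,255),(270,180,345,230)),mask((22,130,90),(34,255,255),(295,225,335,265)))
```

```text
(array([296, 188,  27,  27, 449], dtype=int32), array([309.46770601, 201.18262806])) (array([305, 234,  20,  20, 298], dtype=int32), array([314.75167785, 243.91275168]))
```

```bash
python3 -c "
from cell import job
print(job.sign_off())"
```

```text
the job is handed in; nothing more can be done
None
```

The job is handed in at about 21 s: the white bin is shut against its stop, the cup stands upright in the corner against both the rail and the frame side, the hand is clear, and the jar did not move (the other bystanders were not re-measured).

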